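# Load the connector tester and hold its test slide at the mark

## Task

Test the two round connectors that stand near the bench's front edge, just right of the connector tester: stand each one upright in the nest of its own colour on the tester (grey connector in the grey nest, black in the black nest) and let go of it. Then pull the tester's orange spring-return grip towards you until the red pointer lines up with the green clip, and keep it there: finish while still holding the grip, since the slide springs back when released. Leave the blue carton and the red carton where they are.

Things in the scene. Friction and masses are not known exactly. Their poses are not given: they have to be found in the camera images.
- tester: connector tester fixed on the bench: a dark teal base 220 mm (along its x) x 170 mm (along its y) x 18 mm high; origin at the centre of its underside on the bench; x points away from the operator towards the nests, y to the left; it may be turned up to 0.25 rad. The slide runs along its x axis; two nests stand on its far part, 90 mm apart.
- test_slide (a joint): travel of the spring-return slide in m: 0 fully home (where it starts), growing as it is pulled along the tester's -x (towards the operator); stop at 0.07. The spring pulls it home with about 4.4 N at 0 and 110 N/m more with travel (11 N at 0.06). The pointer moves with the slide, one to one.
- grip (a point): point on the orange upright grip of the slide, 68 mm above the bench; the grip is a paddle 16 mm thick along the tester's x, 44 mm wide along its y, its top 88 mm and its foot 36 mm above the bench; on the tester's centre line. Free all round above 38 mm; can be pinched from above either way.
- pointer (a point): tip of the red pointer on the slide's left side arm, 4 mm wide along the tester's x, 33 mm above the bench; 56 mm to the left of the centre line and 45 mm beyond the grip; axes as the tester's.
- mark (a point): middle of the green clip's edge that faces the pointer, 33 mm above the bench; the clip is 10 mm long along the tester's x, 16 mm wide and 12 mm high, fixed on the white scale at the slide's left, 30 to 55 mm nearer the operator than the pointer at home. Axes as the tester's. The pointer is lined up when it stands level with the clip along the tester's x, that is within the clip's 10 mm length.
- grey_nest_seat (a point): centre of the inner floor of the light grey nest, 22 mm above the bench; the nest is a fixed round cup, inside 34 mm wide and 12 mm deep, outside 48 mm, rim 34 mm above the bench; it stands on the left or the right of the tester.
- black_nest_seat (a point): centre of the inner floor of the black nest; sizes as the grey one.
- grey_plug_centre (a point): centre, half-way up, of the light grey round connector that stands upright on the bench, 53 mm tall: lower 34 mm is a knurled body 27 mm in diameter, the rest an 18 mm stub; 28 g. It can be gripped across the body's upper part, with the fingertips about 17 mm above its foot, which keeps them above the nest's rim.
- black_plug_centre (a point): the same for the black round connector.
- grey_plug: the grey connector; origin at the centre of its foot.
- black_plug: the black connector; origin at the centre of its foot.
- blue_carton: bystander: blue carton 100 x 68 x 45 mm, right of the tester; origin at the centre of its underside.
- red_carton: bystander: small red carton 50 x 60 x 30 mm, farther right of the tester; origin at the centre of its underside.
Not all that is in view belongs to the job. Leave any purple look-alike of the black_plug alone.

How it is judged:
By the outcome, as a careful person would: the job done as asked, in the order asked, and still so for the second after the job is handed in, while the arm keeps its last pose, push and grip.
It also fails if it takes over 64 s, if anything falls off the work surface, if the arm or the gripper's body presses on something with over 40 N, if the wrist force passes 120 N, or if a joint passes its speed limit or range.

## Robot

A 7-joint arm with a two-finger parallel gripper is mounted at the origin on a cart in front of the work surface, level with it; the furniture and walls round the work are solid. World frame = base frame: x ahead of the robot, y to its left, z up, the work surface at z = 0. Lengths are in m, angles in rad, forces in N, time in s.
With the tool pointing down it reaches from about 0.4 to 0.85 m from the base axis. Payload 4.5 kg.
Tool frame: the origin (TCP) lies on the mounting face of the last link; the fingertips stand 173 mm ahead of it and the grasp point (between the pads) lies 155 mm ahead of it; z points along the fingers, y is the direction in which the jaws open and shut (so a half turn about z gives the same grasp; the last joint's range is limited). The gripper opens to 85 mm and grips with 20 to 120 N. Pads are 22 mm wide; open, the fingers measure 114 mm over their backs; the gripper's body (76 mm by 85 mm) begins 54 mm behind the grasp point. The pads swing forward as they close: fully open they stand 13 mm farther back than shut.
Start: joints at [-1.212, 0.689, -0.195, 1.565, 0.157, 0.902, -0.215], TCP at [0.199, 0.592, 0.405] pointing down, gripper open.
Joint ranges: [-3.01, 3.01], [-0.46, 2.08], [-1.47, 1.51], [0.13, 2.56], [-1, 4.14], [0.04, 2.09], [-2.66, 2.66]. Speed limits (rad/s): [2.57, 2.57, 3.14, 3.14, 3.14, 3.14, 3.14].

## Interface

Orientations are given as a rotation vector (axis times angle).
In Python, from cell import sensors, imaging, workorder gives the robot as it stands. The module is installed in compiled form; this text tells all that it offers.
- The arm moves only by the shell command python3 -m handwheel 'ROWS'. ROWS is JSON, a list of rows, each an object with "translation": the shift along the tool's x, y, z in m, a list of three; "rot": the turn, a rotation vector about the tool's x, y, z in rad, a list of three; "jaw": the closure, from -1 (fully open) to 1 (shut). In form: [{"translation": [dx, dy, dz], "rot": [rx, ry, rz], "jaw": jaw}, ...]. A call has 1 to 10 rows; each row is the pose to reach, as a shift and turn from the pose measured when the call began, along the tool's axes at that moment; what a row does not reach only later rows make up. A row lasts 1/8 s, in which the tool goes at most 62.5 mm and 10.7 degrees, less where a joint would pass 70% of its speed; a pose out of reach is approached as far as the arm can. A call with a gripper value outside its range is refused whole. The fingers move at their own pace and stop on an object; the grip force is fixed at half the most. Time passes only in rows, so rows that repeat a pose let the fingers close. It gives the time, the measured TCP pose, the force and the opening at its end, in the units of the state.
- sensors.state(): the state, without advancing time (a new reading comes with each control period).
- imaging.grab_frame(name): name is "scene" or "side" or "wrist"; returns the picture (480x640x3 uint8, red, green, blue); there is no depth.
- imaging.camera_info(name): a dict with "camera_matrix" (3x3 intrinsics, pixels), "view" (4x4, takes a point from world to camera coordinates); the wrist camera has in their place "T_tool_cam" (4x4, takes a point from camera to tool coordinates, whose origin is the TCP and whose axes are the flange's). Camera axes: x right, y down, z forward; pixel columns grow to the right and rows downward; lengths in m; the calibration is good to about 2 mm. A picture is of the moment at which its call begins: read the wrist's pose just before it. camera_info takes no time and is no camera call.
- workorder.hand_in(): hands the job in, once; it reports no verdict.
The state is a dict: "t": time; "q": joint angles; "qd": joint speeds; "tau": joint torques, N m; "tool_pos": TCP position; "orientation": TCP orientation; "wrist_force": force on the tool from outside, world axes, zero at the start; "moment": the same for the moment, N m; "width": opening from 0.0 (shut) to 1.0 (fully open).
Only numpy, scipy, OpenCV 4.12 (cv2) and the standard library are available. Lean on these libraries where they do the work, as an engineer would, in place of code of your own. Each camera call takes 0.05 s, during which the arm holds its last target.

## Working session

There is one attempt and no reset: what is moved stays moved. The work goes in short steps, Python scripts to look and compute and a shell command to move; the robot and the scene stay as the last step left them, time stands still between calls to the robot, and variables do not carry over. Pictures are saved under pics/ and viewed, and the job is handed in when it is done.

```bash
mkdir -p pics; ls
python3 - <<'E'
from cell import sensors, imaging
import cv2, numpy as np
s=sensors.state(); print(s)
for n in ["scene","side","wrist"]:
    im=imaging.grab_frame(n); cv2.imwrite(f"pics/{n}0.png",im[:,:,::-1]); 
    c=imaging.camera_info(n); print(n,{k:np.round(v,4).tolist() for k,v in c.items()})
E
```

```text
pics
{'t': 0.0, 'q': array([-1.21220582,  0.68998419, -0.19450796,  1.56640391,  0.15730877,
        0.90249575, -0.21508958]), 'qd': array([ 3.95830602e-04, -1.35581955e-04, -1.26853982e-03, -2.14831817e-03,
       -2.14184327e-03, -4.87197275e-05, -1.42753082e-04]), 'tau': array([ 5.58916436e-04, -5.39614105e+01, -1.26654066e+00, -1.58545732e+01,
        9.06010217e-03,  9.40122904e-03,  2.60508788e-07]), 'tool_pos': array([0.19936217, 0.59198023, 0.40386751]), 'orientation': array([-5.07754993e-01, -3.10012789e+00,  2.97166376e-03]), 'wrist_force': array([ 0.02860223, -0.42356836,  0.22330934]), 'moment': array([-0.00927459, -0.0167263 , -0.01759461]), 'width': 1.0013140962437672}
scene {'camera_matrix': [[548.7798, 0.0, 317.5596], [0.0, 548.7798, 242.1013], [0.0, 0.0, 1.0]], 'view': [[0.8328, -0.5534, 0.0144, -0.5409], [-0.4133, -0.6388, -0.6489, 0.2075], [0.3682, 0.5345, -0.7608, 0.8996], [0.0, 0.0, 0.0, 1.0]]}
side {'camera_matrix': [[434.7774, 0.0, 322.5099], [0.0, 434.7774, 244.4329], [0.0, 0.0, 1.0]], 'view': [[0.9933, -0.113, -0.0235, -0.5888], [-0.0857, -0.5864, -0.8055, 0.0444], [0.0772, 0.8021, -0.5922, 0.9356], [0.0, 0.0, 0.0, 1.0]]}
wrist {'camera_matrix': [[399.1029, 0.0, 314.1382], [0.0, 399.1029, 240.6499], [0.0, 0.0, 1.0]], 'T_tool_cam': [[0.0011, -0.9618, -0.2739, 0.0696], [1.0, 0.0013, -0.0005, -0.0005], [0.0009, -0.2739, 0.9618, 0.0316], [0.0, 0.0, 0.0, 1.0]]}
```

View pics/scene0.png

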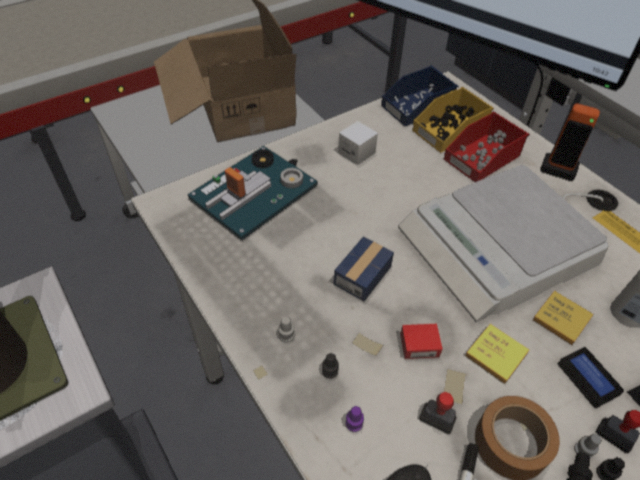

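View pics/side0.png

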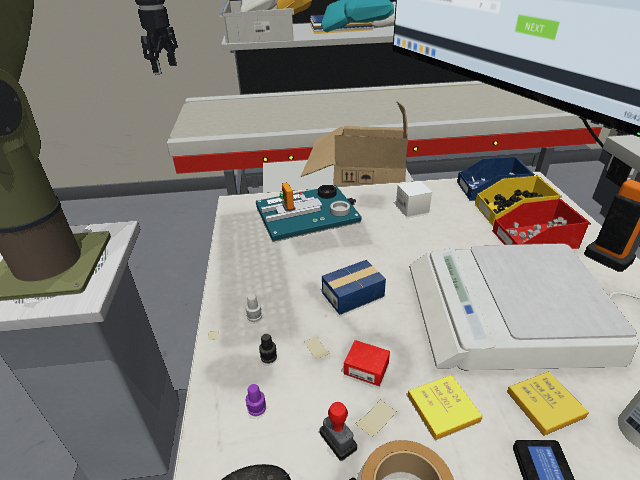

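View pics/wrist0.png

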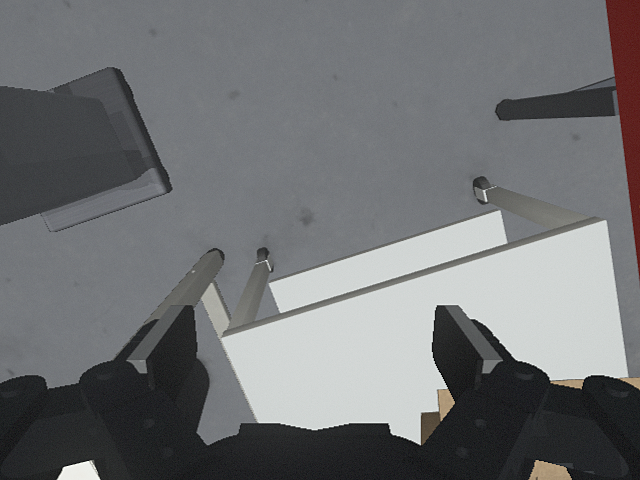

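The scene view shows the grey plug at about (286,328), the black one at (331,365) and a purple decoy at (355,418). The tester is at (255,190), with the black nest on the left and the grey nest on the right. Next I'll measure on magnified crops.

```bash
cat > h.py <<'E'
from cell import sensors, imaging
import cv2, numpy as np
from scipy.spatial.transform import Rotation as R
def cam(n,s=None):
    c=imaging.camera_info(n); K=np.array(c["camera_matrix"])
    if n=="wrist":
        s=s or sensors.state()
        T=np.eye(4);T[:3,:3]=R.from_rotvec(s["orientation"]).as_matrix();T[:3,3]=s["tool_pos"]
        W=T@np.array(c["T_tool_cam"])
    else: W=np.linalg.inv(np.array(c["view"]))
    return K,W
def ray(kw,uv):
    K,W=kw; d=W[:3,:3]@np.linalg.solve(K,[uv[0],uv[1],1.]); return W[:3,3],d/np.linalg.norm(d)
def onplane(kw,uv,z):
    o,d=ray(kw,uv); return o+d*(z-o[2])/d[2]
def proj(kw,P):
    K,W=kw; p=np.linalg.inv(W)@np.append(P,1); p=K@p[:3]; return p[:2]/p[2]
def tri(rs):
    A=sum(np.eye(3)-np.outer(d,d) for o,d in rs); b=sum((np.eye(3)-np.outer(d,d))@o for o,d in rs)
    X=np.linalg.solve(A,b); return X,[np.linalg.norm((np.eye(3)-np.outer(d,d))@(X-o)) for o,d in rs]
E
python3 - <<'E'
from h import *
a=cv2.imread("pics/scene0.png");b=cv2.imread("pics/side0.png")
def crop(im,x,y,w,h,k): return cv2.resize(im[y:y+h,x:x+w],None,fx=k,fy=k,interpolation=cv2.INTER_CUBIC)
cv2.imwrite("pics/c1.png",crop(a,180,140,150,100,5))
cv2.imwrite("pics/c2.png",crop(b,250,175,120,70,6))
cv2.imwrite("pics/c3.png",np.hstack([crop(a,265,305,90,90,4),crop(b,225,280,90,90,4)]))
S=cam("scene");D=cam("side")
for n,p,q in [("grey",(286,338),(253,318)),("black",(331,375),(267,360))]:
    print(n,onplane(S,p,0.005),onplane(D,q,0.005))
E
```

```text
grey [ 0.43804556 -0.22054157  0.005     ] [ 0.44069549 -0.22287839  0.005     ]
black [ 0.46343921 -0.31957865  0.005     ] [ 0.46494881 -0.32128872  0.005     ]
```

View pics/c1.png

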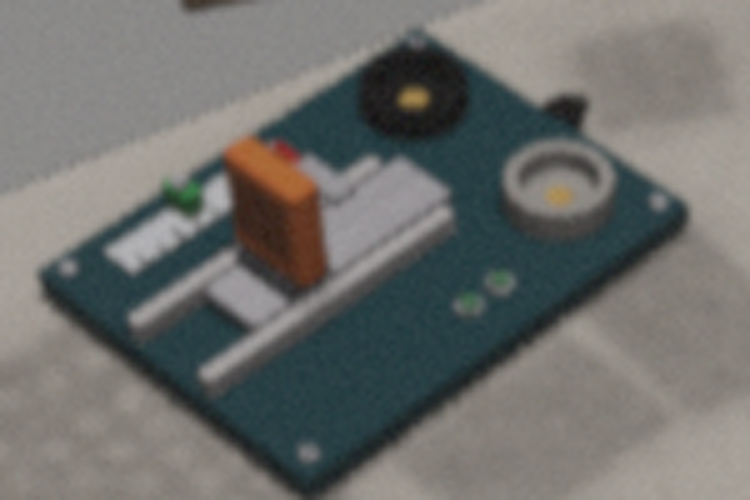

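View pics/c2.png

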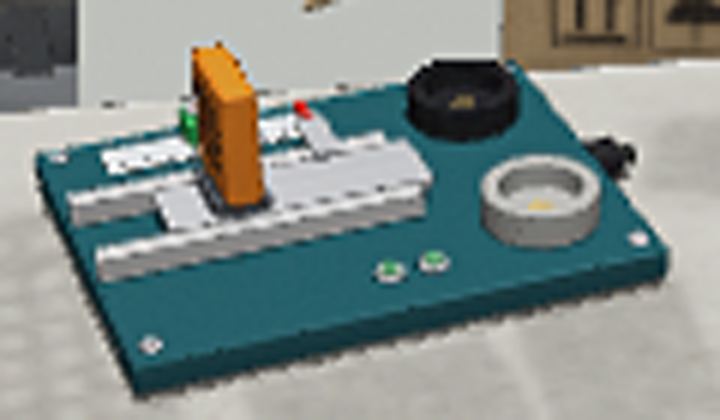

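View pics/c3.png

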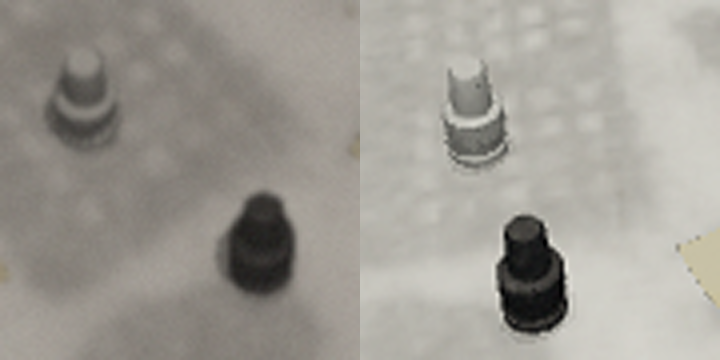

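Run:
```python
from h import *
S=cam("scene");D=cam("side")
pts=dict(NL=((45,272),(40,155),.018),FL=((418,30),(513,65),.018),FR=((685,213),(668,252),.018),NR=((312,485),(137,378),.018),gn=((560,177),(541,185),.034),bn=((414,90),(465,86),.034))
O={}
for n,(p,q,z) in pts.items():
    p=np.array(p)/5+(180,140);q=np.array(q)/6+(250,175)
    a,b=onplane(S,p,z),onplane(D,q,z); O[n]=(a+b)/2; print(n,a[:2].round(4),b[:2].round(4),"tri",tri([ray(S,p),ray(D,q)])[0].round(4))
for n,p,q in [("grey",(285.8,319.5),(251.8,296.3)),("black",(331.3,355.8),(266.3,335.8))]:
    print(n,onplane(S,p,.053).round(4),onplane(D,q,.053).round(4),tri([ray(S,p),ray(D,q)])[0].round(4))
x=(O["FL"]+O["FR"]-O["NL"]-O["NR"]);y=O["NL"]+O["FL"]-O["NR"]-O["FR"]
print(np.arctan2(x[1],x[0]),np.arctan2(-y[0],y[1]),(O["FL"]+O["FR"]+O["NL"]+O["NR"])/4)
w=O["bn"]-O["gn"];print(np.linalg.norm(w),np.arctan2(-w[0],w[1]))
s=sensors.state();M=R.from_rotvec(s["orientation"]).as_matrix();print(M.round(3))
```

```text
NL [0.4439 0.1749] [0.4454 0.1738] tri [0.4449 0.1777 0.0155]
FL [0.6524 0.2264] [0.6529 0.2204] tri [0.6549 0.2319 0.0122]
FR [0.6879 0.0604] [0.6923 0.0603] tri [0.6926 0.0662 0.0128]
NR [0.4808 0.0111] [0.4826 0.0049] tri [0.4826 0.0164 0.0106]
gn [0.646  0.0934] [0.6465 0.0919] tri [0.647  0.095  0.0321]
bn [0.6219 0.175 ] [0.6264 0.1764] tri [0.6257 0.1807 0.0301]
grey [ 0.4424 -0.2155  0.053 ] [ 0.4442 -0.2174  0.053 ] [ 0.4436 -0.2133  0.0492]
black [ 0.4674 -0.3118  0.053 ] [ 0.4687 -0.3127  0.053 ] [ 0.4684 -0.3107  0.0506]
0.2388922838150656 0.2223703470959558 [0.56728106 0.11651252 0.018     ]
0.08594815026762734 0.26035590613757986
[[-0.948  0.319 -0.   ]
 [ 0.319  0.948 -0.001]
 [-0.    -0.001 -1.   ]]
```

```bash
cat >> h.py <<'E'
def plan(x,y,z,yaw,label=""):
    """row (tool axes) from present pose to TCP x,y,z pointing down with tool y at yaw from world y"""
    s=sensors.state(); M=R.from_rotvec(s["orientation"]).as_matrix()
    c,n=np.cos(yaw),np.sin(yaw)
    G=np.array([[-c,-n,0],[-n,c,0],[0,0,-1.]])
    t=M.T@(np.array([x,y,z])-s["tool_pos"]); r=R.from_matrix(M.T@G).as_rotvec()
    print(label,"translation",t.round(4),"rot",r.round(4),"dist",np.linalg.norm(t).round(3))
E
python3 - <<'E'
from h import *
plan(.42,.40,.40,-.1)
plan(.57,.12,.40,.23)
E
```

```text
translation [-0.2704 -0.1117  0.0043] rot [-0.0014 -0.     -0.2247] dist 0.293
 translation [-0.5019 -0.3292  0.0046] rot [-1.400e-03 -3.000e-04 -5.547e-01] dist 0.6
```

```bash
python3 -m handwheel '[{"translation":[-0.27,-0.112,0.004],"rot":[0,0,-0.225],"jaw":-1},{"translation":[-0.27,-0.112,0.004],"rot":[0,0,-0.225],"jaw":-1},{"translation":[-0.27,-0.112,0.004],"rot":[0,0,-0.225],"jaw":-1},{"translation":[-0.27,-0.112,0.004],"rot":[0,0,-0.225],"jaw":-1},{"translation":[-0.502,-0.329,0.005],"rot":[-0.001,0,-0.555],"jaw":-1},{"translation":[-0.502,-0.329,0.005],"rot":[-0.001,0,-0.555],"jaw":-1},{"translation":[-0.502,-0.329,0.005],"rot":[-0.001,0,-0.555],"jaw":-1},{"translation":[-0.502,-0.329,0.005],"rot":[-0.001,0,-0.555],"jaw":-1},{"translation":[-0.502,-0.329,0.005],"rot":[-0.001,0,-0.555],"jaw":-1},{"translation":[-0.502,-0.329,0.005],"rot":[-0.001,0,-0.555],"jaw":-1}]'
python3 - <<'E'
from h import *
plan(.57,.12,.38,.23)
E
```

```text
t: 1.4
tool_pos: [0.5714, 0.1166, 0.3992]
orientation: [0.356, -3.121, 0.003]
wrist_force: [0.6, 0.6, -0.6]
width: 1.0
 translation [0.0006 0.0036 0.0192] rot [-0.0016 -0.0009 -0.003 ] dist 0.02
```

Run:
```python
from h import *
import json
s=sensors.state(); im=imaging.grab_frame("wrist"); cv2.imwrite("pics/w1.png",im[:,:,::-1])
json.dump({k:np.array(s[k]).tolist() for k in("tool_pos","orientation")},open("w1.json","w"))
```

```text
(no output)
```

View pics/w1.png

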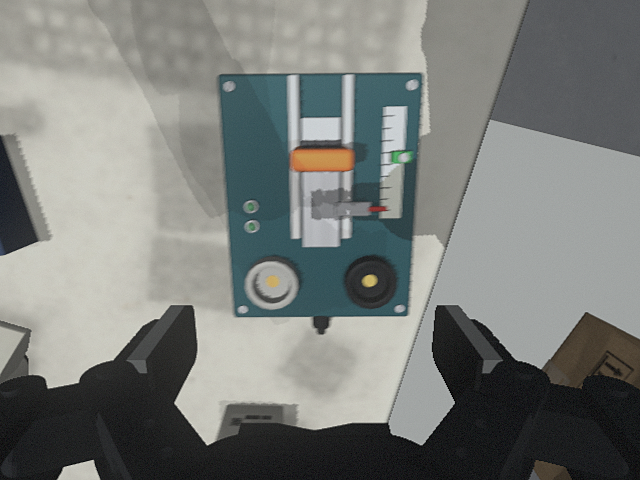

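The wrist view shows the tester squarely: grey nest at (272,282), black nest at (370,281), grip at (323,160), red pointer at (382,209) and green clip at (402,157). I'll measure each of these with masks.

Run:
```python
from h import *
import json
s=json.load(open("w1.json"));s={k:np.array(v) for k,v in s.items()};W=cam("wrist",s)
im=cv2.imread("pics/w1.png");hsv=cv2.cvtColor(im,cv2.COLOR_BGR2HSV)
def blobs(lo,hi,box,mn=8):
    m=cv2.inRange(hsv,lo,hi);x,y,w,h=box;k=np.zeros_like(m);k[y:y+h,x:x+w]=m[y:y+h,x:x+w]
    n,l,st,c=cv2.connectedComponentsWithStats(k)
    return sorted([(st[i,4],st[i,:4].tolist(),c[i].round(1)) for i in range(1,n) if st[i,4]>=mn],key=lambda a:-a[0])
gold=blobs((15,80,120),(35,255,255),(240,260,160,45));print("gold",gold)
gr=blobs((50,110,80),(75,255,255),(385,140,35,40));print("green",gr)
rd=blobs((0,130,80),(6,255,255),(360,195,40,30))+blobs((172,130,80),(180,255,255),(360,195,40,30));print("red",rd)
orr=blobs((5,150,100),(18,255,255),(280,140,90,40));print("orange",orr)
g=im.copy()
# corners from teal
m=cv2.inRange(hsv,(80,90,40),(100,255,140));m[:,:200]=0;m[:60]=0;m[330:]=0;m[:,440:]=0
c=max(cv2.findContours(cv2.morphologyEx(m,cv2.MORPH_CLOSE,np.ones((25,25))),0,2)[0],key=cv2.contourArea)
r=cv2.minAreaRect(c);print(r)
for n,l,z in [("grey gold",gold,.022)]:
    for b in l[:2]: print(b[2],onplane(W,b[2],.022).round(4))
for b in gr[:1]: print("green",onplane(W,b[2],.036).round(4))
for b in rd[:1]: print("red",onplane(W,b[2],.035).round(4))
for b in orr[:1]: print("orange",onplane(W,b[2],.088).round(4))
# screws
for p in [(229,86),(412,85),(401,309),(242,310)]: print(onplane(W,p,.018).round(4))
cv2.imwrite("pics/w1c.png",cv2.resize(im[130:310,220:430],None,fx=3.3,fy=3.3,interpolation=cv2.INTER_CUBIC))
```

```text
gold [(np.int32(145), [362, 275, 15, 12], array([369.2, 280.4])), (np.int32(109), [267, 275, 12, 12], array([272.2, 280.9]))]
green [(np.int32(114), [392, 151, 20, 12], array([399.6, 155.7]))]
red [(np.int32(61), [370, 207, 16, 4], array([377.1, 208.5]))]
orange [(np.int32(1128), [293, 149, 59, 23], array([322.6, 159.9]))]
((320.0, 195.0), (242.0, 200.0), 90.0)
[369.2 280.4] [0.6247 0.1802 0.022 ]
[272.2 280.9] [0.6456 0.0928 0.022 ]
green [0.5093 0.1726 0.036 ]
red [0.5558 0.1666 0.035 ]
orange [0.5231 0.1104 0.088 ]
[0.4874 0.0242 0.018 ]
[0.4528 0.1703 0.018 ]
[0.6475 0.2185 0.018 ]
[0.6831 0.0705 0.018 ]
```

View pics/w1c.png

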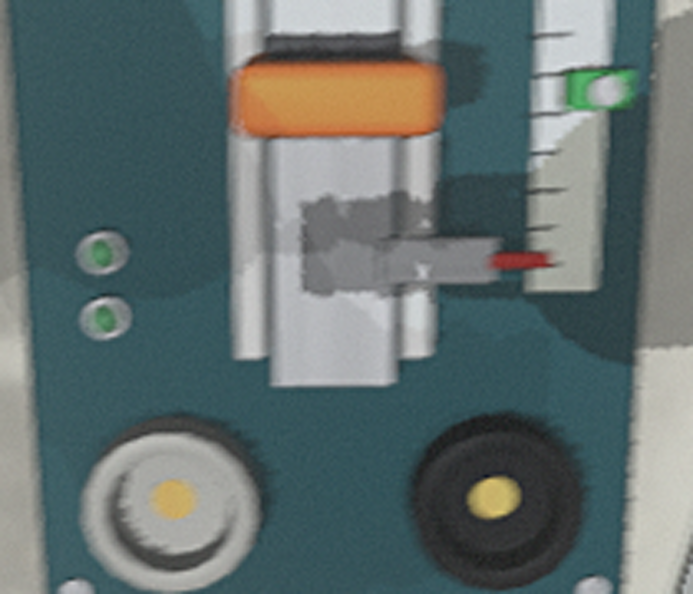

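Run:
```python
from h import *
import json
s=json.load(open("w1.json"));s={k:np.array(v) for k,v in s.items()};W=cam("wrist",s)
u=np.array([np.cos(.235),np.sin(.235)])
g=onplane(W,(402,157.2),.036)[:2];r=onplane(W,(378,209),.034)[:2];print(g,r,(r-g)@u)
plan(.45,-.265,.34,.235)
```

```text
[0.5100201  0.17479969] [0.5561527  0.16768659] 0.04320837666070933
 translation [ 0.2027 -0.3388  0.0613] rot [-0.0077  0.0001 -0.0166] dist 0.4
```

```bash
python3 -m handwheel '[{"translation":[0.203,-0.339,0.061],"rot":[-0.005,0,-0.015],"jaw":-1},{"translation":[0.203,-0.339,0.061],"rot":[-0.005,0,-0.015],"jaw":-1},{"translation":[0.203,-0.339,0.061],"rot":[-0.005,0,-0.015],"jaw":-1},{"translation":[0.203,-0.339,0.061],"rot":[-0.005,0,-0.015],"jaw":-1},{"translation":[0.203,-0.339,0.061],"rot":[-0.005,0,-0.015],"jaw":-1},{"translation":[0.203,-0.339,0.061],"rot":[-0.005,0,-0.015],"jaw":-1},{"translation":[0.203,-0.339,0.061],"rot":[-0.005,0,-0.015],"jaw":-1},{"translation":[0.203,-0.339,0.061],"rot":[-0.005,0,-0.015],"jaw":-1},{"translation":[0.203,-0.339,0.061],"rot":[-0.005,0,-0.015],"jaw":-1}]'
python3 - <<'E'
from h import *
import json
s=sensors.state(); print(s["tool_pos"],s["qd"].max())
im=imaging.grab_frame("wrist"); cv2.imwrite("pics/w2.png",im[:,:,::-1])
json.dump({k:np.array(s[k]).tolist() for k in("tool_pos","orientation")},open("w2.json","w"))
E
```

```text
t: 2.58
tool_pos: [0.4502, -0.2643, 0.3404]
orientation: [-0.367, 3.119, -0.003]
wrist_force: [0.8, 0.4, 0.6]
width: 0.999
[ 0.45015906 -0.26426408  0.3404084 ] 0.003523103299842742
```

View pics/w2.png

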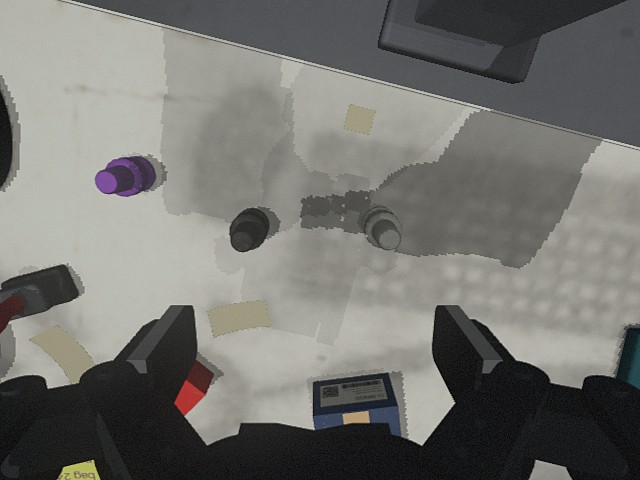

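Run:
```python
import cv2
im=cv2.imread("pics/w2.png")
cv2.imwrite("pics/w2c.png",cv2.resize(im[195:265,220:420],None,fx=4,fy=4,interpolation=cv2.INTER_CUBIC))
```

```text
(no output)
```

View pics/w2c.png

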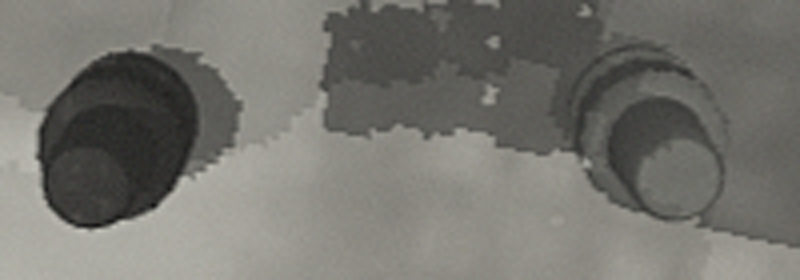

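Run:
```python
from h import *
import json
s=json.load(open("w2.json"));s={k:np.array(v) for k,v in s.items()};W=cam("wrist",s)
b=onplane(W,(242,241.7),.053);g=onplane(W,(390,239.5),.053);print(b,g)
# body shoulder centres z=.034 check
for n,P in(("b",b),("g",g)):
    q=P.copy();q[2]=.034;e=proj(W,q)-(220,195);print(n,"shoulder crop px",e*4); q[2]=0;print((proj(W,q)-(220,195))*4)
plan(g[0],g[1],.26,.235);plan(g[0],g[1],.193,.235)
```

```text
[ 0.46541752 -0.31112012  0.053     ] [ 0.44085175 -0.21559493  0.053     ]
b shoulder crop px [106.77380295 157.27533111]
[134.97201251 112.92934521]
g shoulder crop px [660.71823954 148.9734998 ]
[631.76855506 105.39303813]
 translation [-0.0018  0.0492  0.0805] rot [-0.002   0.0012  0.0008] dist 0.094
 translation [-0.0018  0.0494  0.1474] rot [-0.002   0.0012  0.0008] dist 0.156
```

```bash
python3 -m handwheel '[{"translation":[-0.002,0.049,0.06],"rot":[0,0,0],"jaw":-1},{"translation":[-0.002,0.049,0.11],"rot":[0,0,0],"jaw":-1},{"translation":[-0.002,0.049,0.15],"rot":[0,0,0],"jaw":-1},{"translation":[-0.002,0.049,0.15],"rot":[0,0,0],"jaw":-1},{"translation":[-0.002,0.049,0.15],"rot":[0,0,0],"jaw":-1}]'
python3 - <<'E'
from h import *
im=imaging.grab_frame("wrist"); cv2.imwrite("pics/w3.png",im[:,:,::-1])
plan(.4412,-.2158,.191,.235)
E
```

```text
t: 3.25
tool_pos: [0.442, -0.2154, 0.1917]
orientation: [-0.371, 3.116, -0.004]
wrist_force: [-0.5, 1.0, -0.0]
width: 1.001
 translation [0.0008 0.0002 0.0011] rot [-0.0032  0.0038  0.0011] dist 0.001
```

View pics/w3.png

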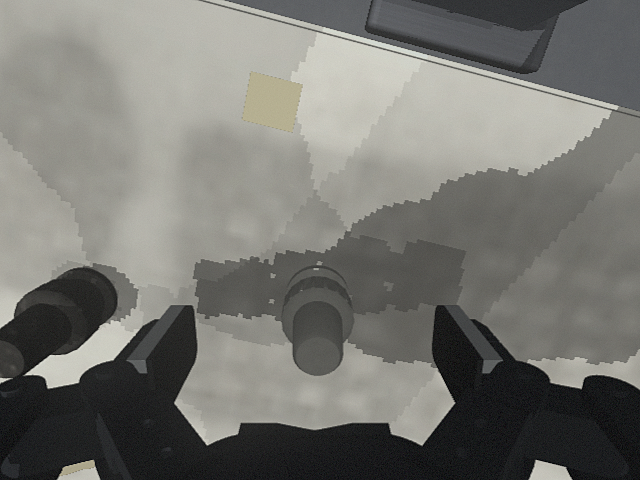

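The plug sits between the pads, body at (317,305). Closing on it.

```bash
python3 -m handwheel '[{"translation":[0,0,0],"rot":[0,0,0],"jaw":1},{"translation":[0,0,0],"rot":[0,0,0],"jaw":1},{"translation":[0,0,0],"rot":[0,0,0],"jaw":1},{"translation":[0,0,0],"rot":[0,0,0],"jaw":1},{"translation":[0,0,0],"rot":[0,0,0],"jaw":1},{"translation":[0,0,0],"rot":[0,0,0],"jaw":1}]'
python3 - <<'E'
from h import *
im=imaging.grab_frame("wrist"); cv2.imwrite("pics/w4.png",im[:,:,::-1])
plan(.442,-.2154,.30,.235)
E
```

```text
t: 4.05
tool_pos: [0.442, -0.2159, 0.1928]
orientation: [-0.369, 3.115, -0.005]
wrist_force: [-0.8, 0.1, 9.3]
width: 0.259
 translation [-6.000e-04  1.000e-04 -1.071e-01] rot [-0.004   0.0044  0.0011] dist 0.107
```

View pics/w4.png

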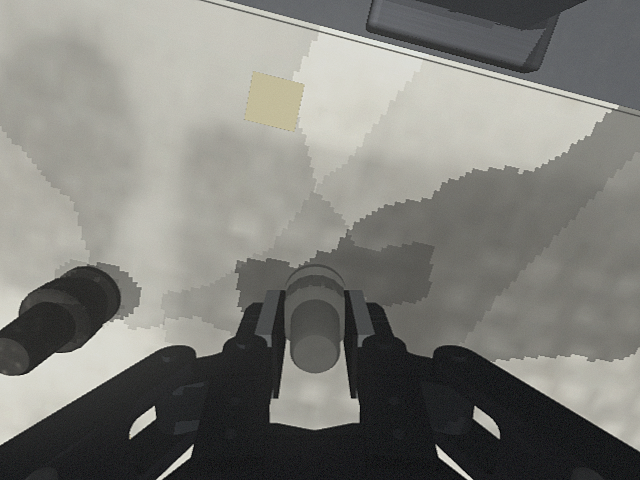

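```bash
python3 -m handwheel '[{"translation":[0,0,-0.06],"rot":[0,0,0],"jaw":1},{"translation":[0,0,-0.12],"rot":[0,0,0],"jaw":1},{"translation":[0,0,-0.12],"rot":[0,0,0],"jaw":1}]'
python3 - <<'E'
from h import *
im=imaging.grab_frame("side"); cv2.imwrite("pics/s5.png",im[:,:,::-1])
print(sensors.state()["width"])
plan(.6464,.0928,.31,.235);plan(.6464,.0928,.255,.235)
E
```

```text
t: 4.47
tool_pos: [0.4425, -0.216, 0.3165]
orientation: [-0.367, 3.108, -0.01]
wrist_force: [-0.5, 0.0, -0.5]
width: 0.261
0.2578566738125157
 translation [-0.2711  0.2526  0.0051] rot [-0.0062  0.0078  0.0002] dist 0.371
 translation [-0.2706  0.253   0.0601] rot [-0.0062  0.0078  0.0002] dist 0.375
```

View pics/s5.png

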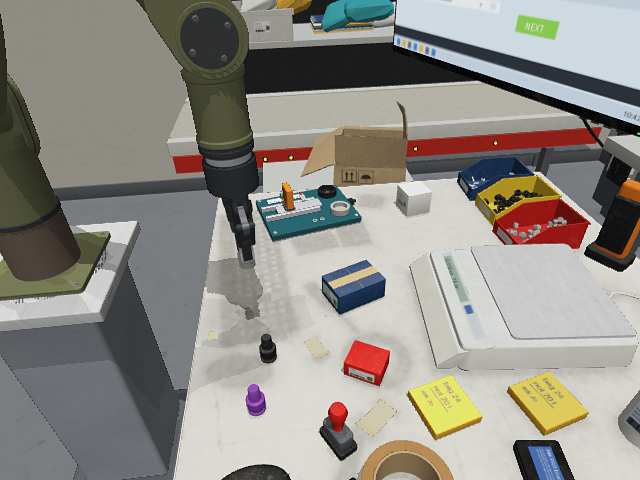

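Grey plug is lifted (side view, foot at about (247,262)). Carrying it over the grey nest.

```bash
python3 -m handwheel '[{"translation":[-0.271,0.253,0.005],"rot":[-0.006,0.008,0],"jaw":1},{"translation":[-0.271,0.253,0.005],"rot":[-0.006,0.008,0],"jaw":1},{"translation":[-0.271,0.253,0.005],"rot":[-0.006,0.008,0],"jaw":1},{"translation":[-0.271,0.253,0.005],"rot":[-0.006,0.008,0],"jaw":1},{"translation":[-0.271,0.253,0.005],"rot":[-0.006,0.008,0],"jaw":1},{"translation":[-0.271,0.253,0.005],"rot":[-0.006,0.008,0],"jaw":1},{"translation":[-0.271,0.253,0.035],"rot":[-0.006,0.008,0],"jaw":1},{"translation":[-0.271,0.253,0.06],"rot":[-0.006,0.008,0],"jaw":1},{"translation":[-0.271,0.253,0.06],"rot":[-0.006,0.008,0],"jaw":1}]'
python3 - <<'E'
from h import *
im=imaging.grab_frame("wrist"); cv2.imwrite("pics/w6.png",im[:,:,::-1])
W=cam("wrist");print("nest seat px",proj(W,[.6456,.0928,.022]),"rim",proj(W,[.6456,.0928,.034]))
plan(.6464,.0928,.2148,.235)
E
```

```text
t: 5.65
tool_pos: [0.6451, 0.0926, 0.2513]
orientation: [0.369, -3.112, 0.003]
wrist_force: [-0.6, -0.2, -0.8]
width: 0.263
nest seat px [315.55874594 265.85203149] rim [315.61329636 273.7667118 ]
 translation [-0.0006 -0.      0.0383] rot [-0.0007 -0.0045  0.0005] dist 0.038
```

View pics/w6.png

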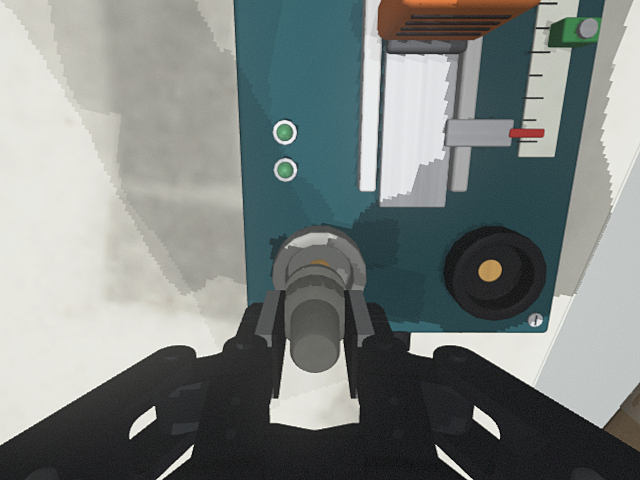

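Run:
```python
from h import *
W=cam("wrist");s=sensors.state();T=s["tool_pos"]
im=cv2.imread("pics/w6.png")
u=np.array([np.cos(.235),np.sin(.235),0]);v=np.array([-u[1],u[0],0])
c=np.array([T[0],T[1],T[2]-.1928])
print("plug foot", proj(W,c),"front",proj(W,c-.0135*u),"L",proj(W,c+.0135*v),"R",proj(W,c-.0135*v))
for p in[(320,273.0)]: print("grey rim c",onplane(W,p,.034))
print("black rim",onplane(W,(495,272.5),.034), "black gold",onplane(W,(490,270.5),.022))
cv2.imwrite("pics/w6c.png",cv2.resize(im[215:385,230:410],None,fx=3.4,fy=3.4,interpolation=cv2.INTER_CUBIC))
```

```text
plug foot [315.40163219 295.47043037] front [315.48051265 266.25201904] L [346.29546146 295.53188912] R [284.51099385 295.40897796]
grey rim c [0.64468871 0.09483631 0.034     ]
black rim [0.62389704 0.17975838 0.034     ] black gold [0.6263911  0.18341337 0.022     ]
```

View pics/w6c.png

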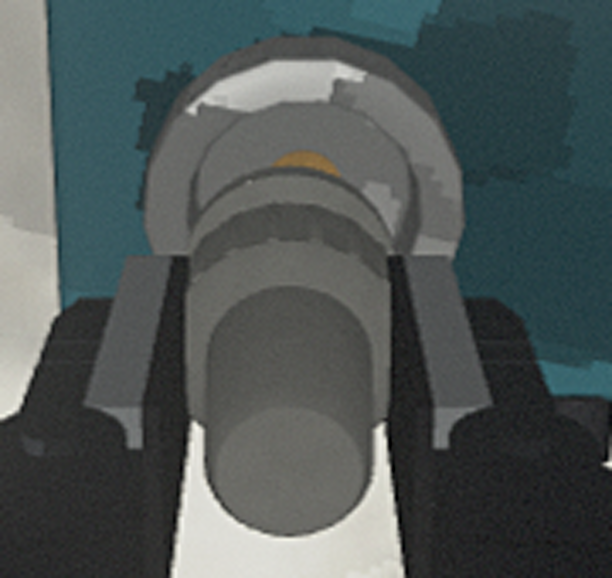

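```bash
python3 -m handwheel '[{"translation":[-0.0005,0.0024,0.008],"rot":[-0.001,-0.004,0],"jaw":1},{"translation":[-0.0005,0.0024,0.016],"rot":[-0.001,-0.004,0],"jaw":1},{"translation":[-0.0005,0.0024,0.026],"rot":[-0.001,-0.004,0],"jaw":1},{"translation":[-0.0005,0.0024,0.034],"rot":[-0.001,-0.004,0],"jaw":1},{"translation":[-0.0005,0.0024,0.036],"rot":[-0.001,-0.004,0],"jaw":1}]'
python3 - <<'E'
from h import *
im=imaging.grab_frame("wrist"); cv2.imwrite("pics/w7.png",cv2.resize(im[215:385,230:410,::-1],None,fx=3.4,fy=3.4,interpolation=cv2.INTER_CUBIC))
print(sensors.state()["wrist_force"],sensors.state()["moment"])
E
```

```text
t: 6.32
tool_pos: [0.6455, 0.095, 0.2164]
orientation: [0.369, -3.118, 0.0]
wrist_force: [-0.1, -0.6, -0.6]
width: 0.26
[0.21655181 0.56050425 0.48973443] [-0.05198371  0.01977667  0.03448417]
```

View pics/w7.png

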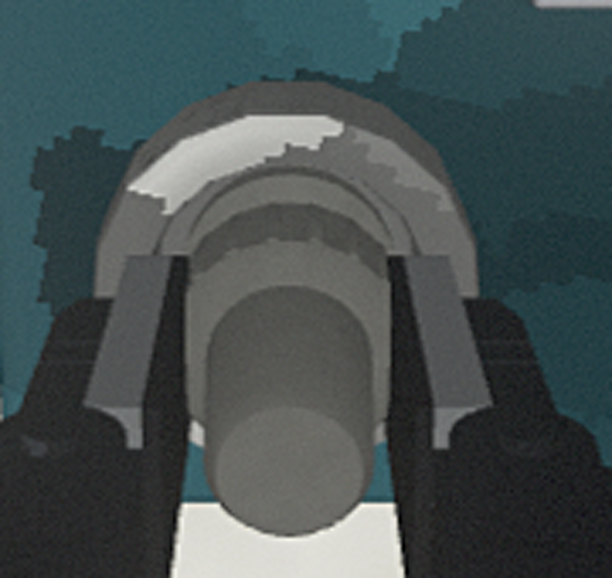

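```bash
python3 -m handwheel '[{"translation":[0,0,0.0015],"rot":[0,0,0],"jaw":1},{"translation":[0,0,0.0015],"rot":[0,0,0],"jaw":-1},{"translation":[0,0,0.0015],"rot":[0,0,0],"jaw":-1},{"translation":[0,0,0.0015],"rot":[0,0,0],"jaw":-1},{"translation":[0,0,0.0015],"rot":[0,0,0],"jaw":-1},{"translation":[0,0,-0.04],"rot":[0,0,0],"jaw":-1},{"translation":[0,0,-0.08],"rot":[0,0,0],"jaw":-1},{"translation":[0,0,-0.08],"rot":[0,0,0],"jaw":-1}]'
python3 - <<'E'
from h import *
im=imaging.grab_frame("wrist"); cv2.imwrite("pics/w8.png",im[:,:,::-1])
W=cam("wrist");print(proj(W,[.6454,.095,.022]),proj(W,[.6454,.095,.034]),proj(W,[.6454,.095,.075]))
plan(.5,-.2,.30,.235,"via");plan(.466,-.311,.27,.235)
E
```

```text
t: 7.38
tool_pos: [0.647, 0.0955, 0.3001]
orientation: [-0.368, 3.114, 0.002]
wrist_force: [0.2, 0.4, -0.5]
width: 1.001
[314.76443096 239.3225385 ] [314.78983211 244.69878471] [314.8984083 267.6793368]
via translation [ 0.2109 -0.253  -0.0024] rot [0.0002 0.0018 0.0004] dist 0.329
 translation [ 0.2699 -0.353   0.0275] rot [0.0002 0.0018 0.0004] dist 0.445
```

View pics/w8.png

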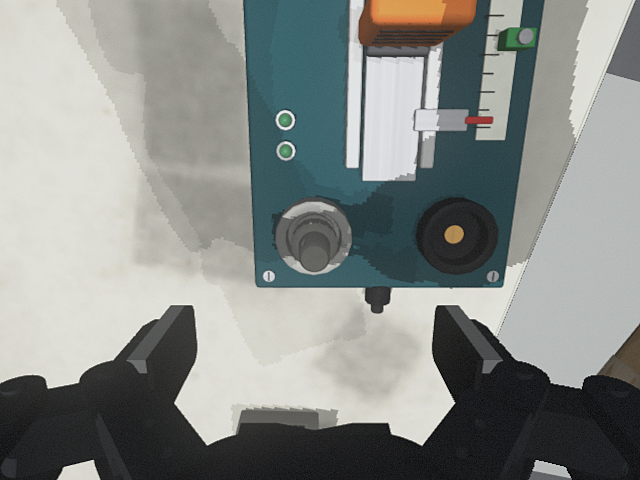

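Grey connector stands upright in the grey nest and is released (top at (314,257), nest centred on (314,236)). Now the black one.

```bash
python3 -m handwheel '[{"translation":[0.27,-0.353,0.01],"rot":[0,0.002,0],"jaw":-1},{"translation":[0.27,-0.353,0.01],"rot":[0,0.002,0],"jaw":-1},{"translation":[0.27,-0.353,0.01],"rot":[0,0.002,0],"jaw":-1},{"translation":[0.27,-0.353,0.01],"rot":[0,0.002,0],"jaw":-1},{"translation":[0.27,-0.353,0.01],"rot":[0,0.002,0],"jaw":-1},{"translation":[0.27,-0.353,0.01],"rot":[0,0.002,0],"jaw":-1},{"translation":[0.27,-0.353,0.027],"rot":[0,0.002,0],"jaw":-1},{"translation":[0.27,-0.353,0.027],"rot":[0,0.002,0],"jaw":-1},{"translation":[0.27,-0.353,0.027],"rot":[0,0.002,0],"jaw":-1}]'
python3 - <<'E'
from h import *
im=imaging.grab_frame("wrist"); cv2.imwrite("pics/w9.png",im[:,:,::-1])
W=cam("wrist");print(proj(W,[.466,-.311,.053]))
plan(.466,-.311,.192,.235)
E
```

```text
t: 8.55
tool_pos: [0.4653, -0.3112, 0.2694]
orientation: [0.366, -3.119, -0.003]
wrist_force: [0.2, 1.3, 0.2]
width: 1.001
[311.80791939 272.6420292 ]
 translation [ 0.0007 -0.0013  0.078 ] rot [0.0021 0.0003 0.0017] dist 0.078
```

View pics/w9.png

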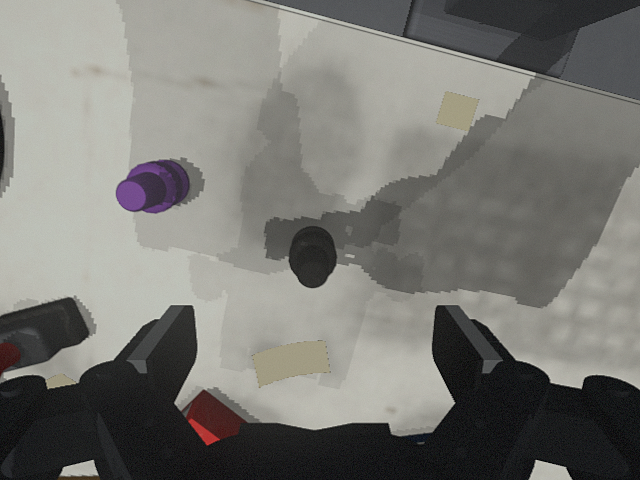

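```bash
python3 -m handwheel '[{"translation":[0.001,-0.001,0.04],"rot":[0.001,0,0],"jaw":-1},{"translation":[0.001,-0.001,0.077],"rot":[0.001,0,0],"jaw":-1},{"translation":[0.001,-0.001,0.077],"rot":[0.001,0,0],"jaw":-1},{"translation":[0.001,-0.001,0.077],"rot":[0.001,0,0],"jaw":1},{"translation":[0.001,-0.001,0.077],"rot":[0.001,0,0],"jaw":1},{"translation":[0.001,-0.001,0.077],"rot":[0.001,0,0],"jaw":1},{"translation":[0.001,-0.001,0.077],"rot":[0.001,0,0],"jaw":1},{"translation":[0.001,-0.001,0.077],"rot":[0.001,0,0],"jaw":1},{"translation":[0.001,-0.001,0.077],"rot":[0.001,0,0],"jaw":1}]'
python3 - <<'E'
from h import *
print(sensors.state()["tool_pos"])
im=imaging.grab_frame("wrist"); cv2.imwrite("pics/w10.png",im[:,:,::-1])
plan(.466,-.311,.31,.235)
E
```

```text
t: 9.72
tool_pos: [0.4659, -0.3111, 0.1943]
orientation: [-0.37, 3.118, -0.0]
wrist_force: [-1.1, 0.3, 7.4]
width: 0.257
[ 0.46594645 -0.31106143  0.19425478]
 translation [-0.0003  0.     -0.1157] rot [-0.0003  0.0016  0.0013] dist 0.116
```

View pics/w10.png

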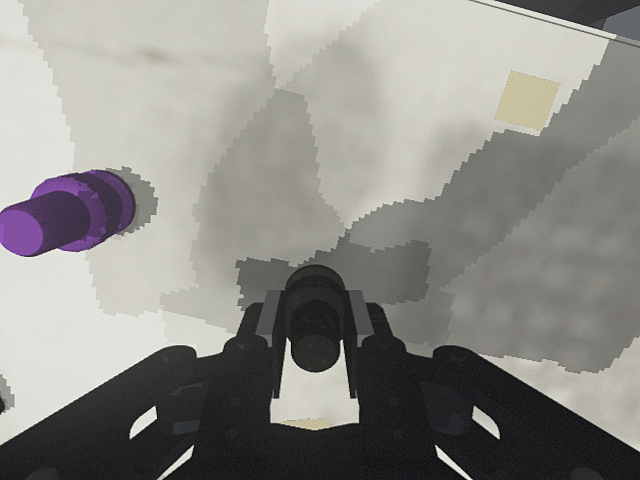

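```bash
python3 -m handwheel '[{"translation":[0,0,-0.06],"rot":[0,0,0],"jaw":1},{"translation":[0,0,-0.12],"rot":[0,0,0],"jaw":1},{"translation":[0,0,-0.12],"rot":[0,0,0],"jaw":1}]'
python3 - <<'E'
from h import *
plan(.6248,.1825,.315,.235);plan(.6248,.1825,.255,.235)
E
```

```text
t: 10.15
tool_pos: [0.4672, -0.3117, 0.319]
orientation: [-0.368, 3.11, -0.008]
wrist_force: [-0.9, -0.4, -0.5]
width: 0.256
 translation [-0.2685  0.4438  0.0036] rot [-0.0064  0.0091  0.0005] dist 0.519
 translation [-0.2679  0.4442  0.0636] rot [-0.0064  0.0091  0.0005] dist 0.523
```

```bash
python3 -m handwheel '[{"translation":[-0.268,0.444,-0.005],"rot":[-0.006,0.008,0],"jaw":1},{"translation":[-0.268,0.444,-0.005],"rot":[-0.006,0.008,0],"jaw":1},{"translation":[-0.268,0.444,-0.005],"rot":[-0.006,0.008,0],"jaw":1},{"translation":[-0.268,0.444,-0.005],"rot":[-0.006,0.008,0],"jaw":1},{"translation":[-0.268,0.444,-0.005],"rot":[-0.006,0.008,0],"jaw":1},{"translation":[-0.268,0.444,-0.005],"rot":[-0.006,0.008,0],"jaw":1},{"translation":[-0.268,0.444,-0.005],"rot":[-0.006,0.008,0],"jaw":1},{"translation":[-0.268,0.444,-0.005],"rot":[-0.006,0.008,0],"jaw":1},{"translation":[-0.268,0.444,0.04],"rot":[-0.006,0.008,0],"jaw":1},{"translation":[-0.268,0.444,0.063],"rot":[-0.006,0.008,0],"jaw":1}]' 
python3 -m handwheel '[{"translation":[0,0,0],"rot":[0,0,0],"jaw":1}]'
python3 - <<'E'
from h import *
im=imaging.grab_frame("wrist"); cv2.imwrite("pics/w11.png",cv2.resize(im[215:385,230:410,::-1],None,fx=3.4,fy=3.4,interpolation=cv2.INTER_CUBIC))
cv2.imwrite("pics/w11f.png",im[:,:,::-1])
W=cam("wrist")
plan(.6248,.1825,.2163,.235)
E
```

```text
t: 11.4
tool_pos: [0.6237, 0.1848, 0.2528]
orientation: [0.375, -3.117, -0.0]
wrist_force: [0.5, -1.1, -1.2]
width: 0.256
t: 11.52
tool_pos: [0.6225, 0.1841, 0.2501]
orientation: [0.375, -3.112, 0.003]
wrist_force: [-0.3, 0.2, 0.1]
width: 0.256
 translation [-0.0016 -0.0027  0.035 ] rot [ 0.0002 -0.0055  0.0049] dist 0.035
```

View pics/w11.png

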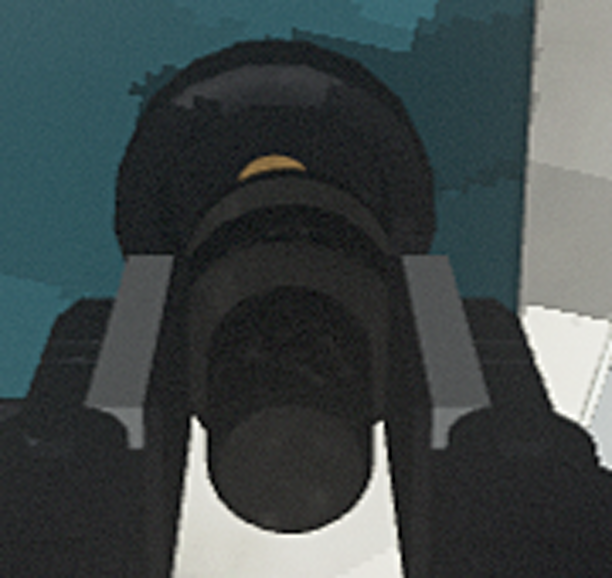

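View pics/w11f.png

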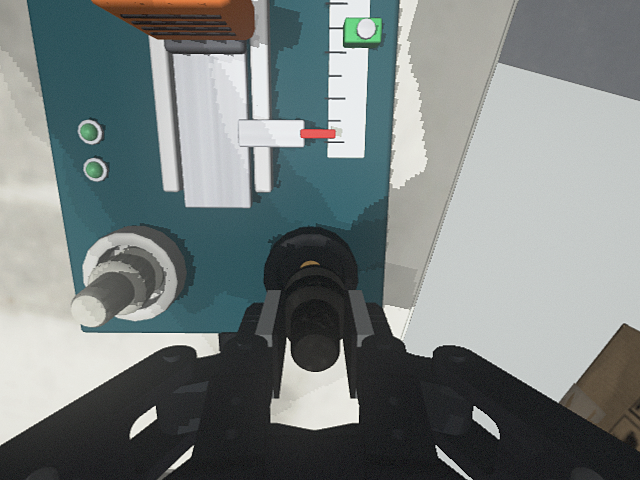

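```bash
python3 -m handwheel '[{"translation":[-0.0008,-0.0021,0.006],"rot":[0,-0.005,0],"jaw":1},{"translation":[-0.0008,-0.0021,0.014],"rot":[0,-0.005,0],"jaw":1},{"translation":[-0.0008,-0.0021,0.024],"rot":[0,-0.005,0],"jaw":1},{"translation":[-0.0008,-0.0021,0.031],"rot":[0,-0.005,0],"jaw":1},{"translation":[-0.0008,-0.0021,0.033],"rot":[0,-0.005,0],"jaw":1}]'
python3 - <<'E'
from h import *
im=imaging.grab_frame("wrist"); cv2.imwrite("pics/w12.png",im[:,:,::-1])
E
```

```text
t: 12.2
tool_pos: [0.6237, 0.1828, 0.2177]
orientation: [0.376, -3.118, 0.0]
wrist_force: [0.6, -0.2, -0.8]
width: 0.259
```

View pics/w12.png

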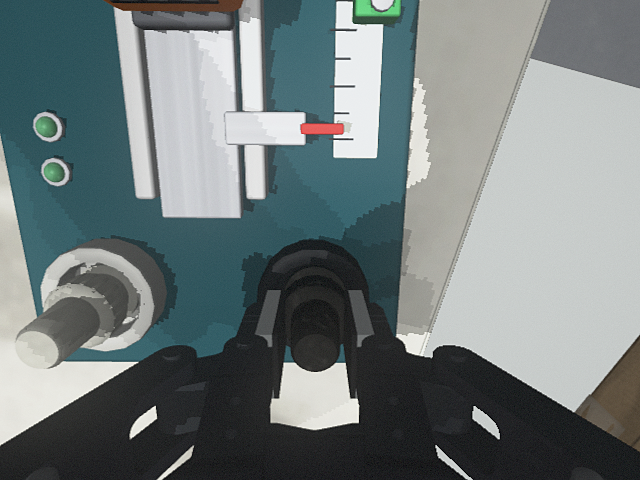

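```bash
python3 -m handwheel '[{"translation":[0,0,0.0012],"rot":[0,0,0],"jaw":1},{"translation":[0,0,0.0012],"rot":[0,0,0],"jaw":-1},{"translation":[0,0,0.0012],"rot":[0,0,0],"jaw":-1},{"translation":[0,0,0.0012],"rot":[0,0,0],"jaw":-1},{"translation":[0,0,0.0012],"rot":[0,0,0],"jaw":-1},{"translation":[0,0,-0.04],"rot":[0,0,0],"jaw":-1},{"translation":[0,0,-0.09],"rot":[0,0,0],"jaw":-1},{"translation":[0,0,-0.12],"rot":[0,0,0],"jaw":-1},{"translation":[0,0,-0.12],"rot":[0,0,0],"jaw":-1}]'
python3 - <<'E'
from h import *
im=imaging.grab_frame("wrist"); cv2.imwrite("pics/w13.png",im[:,:,::-1])
plan(.524,.1115,.31,.235,"above grip")
E
```

```text
t: 13.38
tool_pos: [0.6247, 0.1834, 0.3407]
orientation: [-0.375, 3.115, 0.002]
wrist_force: [0.3, -0.1, -0.9]
width: 1.002
above grip translation [ 0.1142 -0.0456  0.0286] rot [0.0002 0.0008 0.0048] dist 0.126
```

View pics/w13.png

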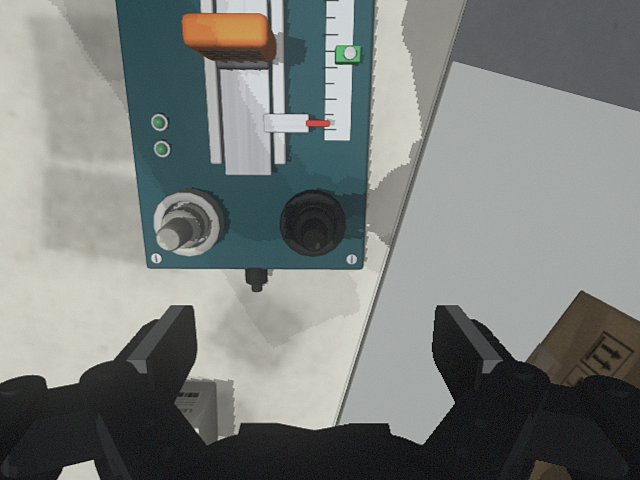

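Both connectors stand in their nests: grey top at (168,238), black top at (315,238). Moving over the grip.

```bash
python3 -m handwheel '[{"translation":[0.057,-0.023,0.01],"rot":[0,0,0.005],"jaw":-1},{"translation":[0.114,-0.046,0.03],"rot":[0,0,0.005],"jaw":-1},{"translation":[0.114,-0.046,0.03],"rot":[0,0,0.005],"jaw":-1},{"translation":[0.114,-0.046,0.03],"rot":[0,0,0.005],"jaw":-1}]'
python3 - <<'E'
from h import *
im=imaging.grab_frame("wrist"); cv2.imwrite("pics/w14.png",im[:,:,::-1])
W=cam("wrist");hsv=cv2.cvtColor(im,cv2.COLOR_RGB2HSV)
m=cv2.inRange(hsv,(5,150,80),(18,255,255));m[:, :220]=0;m[:,420:]=0;m[400:]=0
print(cv2.boundingRect(m),proj(W,[.5235,.112,.088]))
plan(.5235,.112,.223,.235)
E
```

```text
t: 13.92
tool_pos: [0.5243, 0.1111, 0.3078]
orientation: [0.368, -3.12, -0.001]
wrist_force: [0.6, 0.5, 0.5]
width: 1.0
(274, 231, 85, 50) [315.61044234 267.81985117]
 translation [0.0018 0.0005 0.0853] rot [0.0011 0.0019 0.0001] dist 0.085
```

View pics/w14.png

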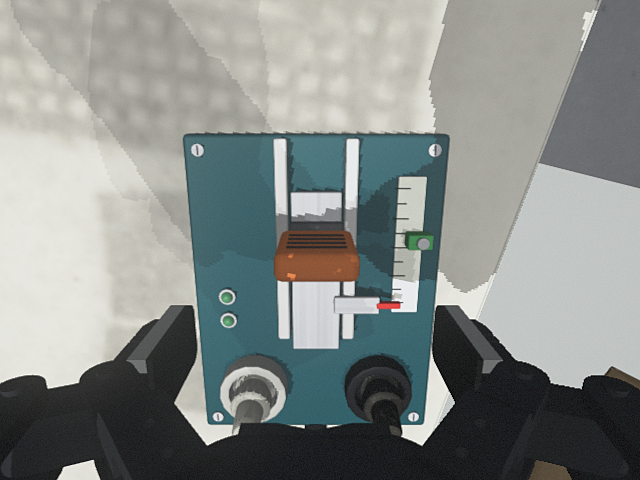

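```bash
python3 -m handwheel '[{"translation":[0.001,0.001,0.04],"rot":[0.001,0.002,0],"jaw":-1},{"translation":[0.001,0.001,0.085],"rot":[0.001,0.002,0],"jaw":-1},{"translation":[0.001,0.001,0.085],"rot":[0.001,0.002,0],"jaw":-1},{"translation":[0.001,0.001,0.085],"rot":[0.001,0.002,0],"jaw":1},{"translation":[0.001,0.001,0.085],"rot":[0.001,0.002,0],"jaw":1},{"translation":[0.001,0.001,0.085],"rot":[0.001,0.002,0],"jaw":1},{"translation":[0.001,0.001,0.085],"rot":[0.001,0.002,0],"jaw":1},{"translation":[0.001,0.001,0.085],"rot":[0.001,0.002,0],"jaw":1}]'
python3 - <<'E'
from h import *
s=sensors.state();print(s["tool_pos"],s["wrist_force"])
im=imaging.grab_frame("wrist"); cv2.imwrite("pics/w15.png",im[:,:,::-1])
E
```

```text
t: 14.98
tool_pos: [0.525, 0.1125, 0.2252]
orientation: [-0.367, 3.117, 0.0]
wrist_force: [-0.1, -1.1, 5.2]
width: 0.509
[0.52500494 0.11247614 0.22521068] [-0.06983702 -1.07050642  5.19992092]
```

View pics/w15.png

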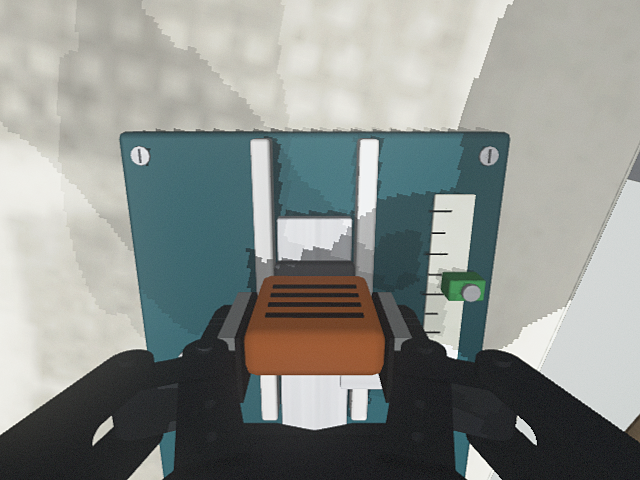

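```bash
python3 -m handwheel '[{"translation":[0.01,0,0],"rot":[0,0,0],"jaw":1},{"translation":[0.022,0,0],"rot":[0,0,0],"jaw":1},{"translation":[0.034,0,0],"rot":[0,0,0],"jaw":1},{"translation":[0.044,0,0],"rot":[0,0,0],"jaw":1},{"translation":[0.044,0,0],"rot":[0,0,0],"jaw":1},{"translation":[0.044,0,0],"rot":[0,0,0],"jaw":1}]'
python3 - <<'E'
from h import *
k=dict(fx=6,fy=6,interpolation=cv2.INTER_CUBIC)
im=imaging.grab_frame("wrist"); cv2.imwrite("pics/w16.png",im[:,:,::-1])
s=sensors.state();p=s["tool_pos"]-[.525,.1125,.2252];print(p, p[:2]@[.9725,.2329],s["wrist_force"])
a=imaging.grab_frame("scene")[:,:,::-1];b=imaging.grab_frame("side")[:,:,::-1]
cv2.imwrite("pics/s16.png",np.hstack([cv2.resize(a[150:240,190:255],None,**k),cv2.resize(b[175:265,250:315],None,**k)]))
E
```

```text
t: 15.78
tool_pos: [0.4848, 0.1027, 0.2253]
orientation: [-0.366, 3.11, 0.003]
wrist_force: [8.8, 0.6, -14.3]
width: 0.502
[-0.04010718 -0.0098169   0.00014811] -0.04129059134424592 [  7.97540276   0.52265329 -12.9588515 ]
```

View pics/w16.png

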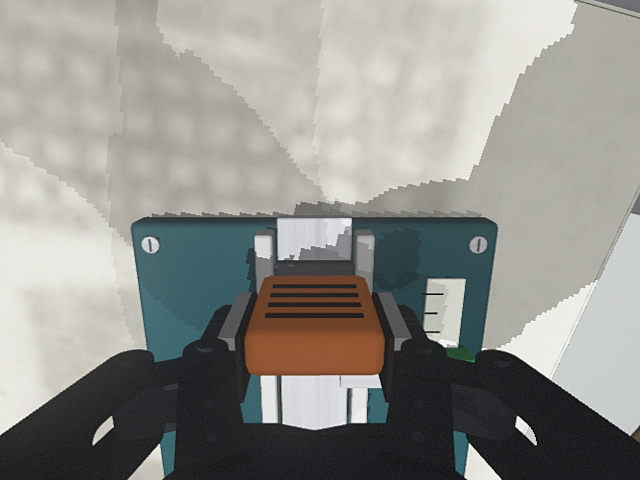

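View pics/s16.png

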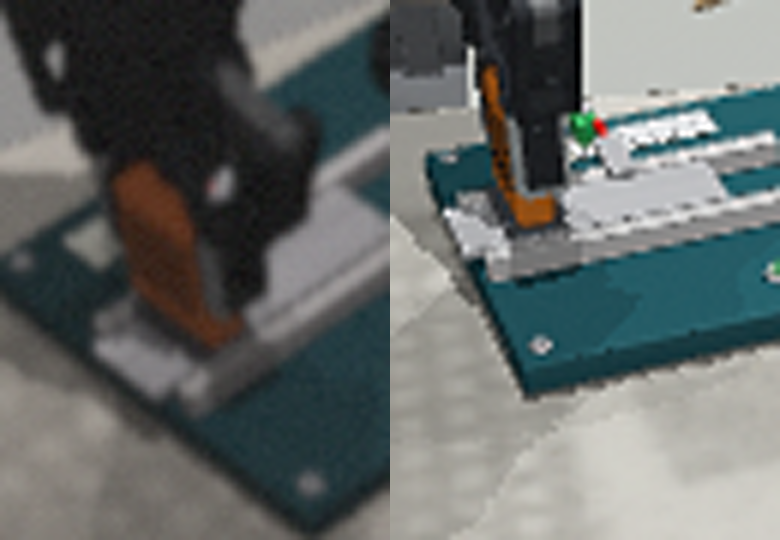

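Run:
```python
from h import *
D=cam("side");u=np.array([np.cos(.235),np.sin(.235)])
im=imaging.grab_frame("side");hsv=cv2.cvtColor(im,cv2.COLOR_RGB2HSV)[180:215,270:310]
g=cv2.inRange(hsv,(45,110,50),(80,255,255));r=cv2.inRange(hsv,(0,150,90),(7,255,255))|cv2.inRange(hsv,(172,150,90),(180,255,255))
for n,m in(("g",g),("r",r)):
    ys,xs=np.nonzero(m);print(n,cv2.boundingRect(m),len(xs)); c=(xs.mean()+270,ys.mean()+180);P=onplane(D,c,.034);print(c,P,P[:2]@u)
# predicted
T=np.array([.0,0])
for n,m in(("old clip",[.5100,.1748,.036]),("old ptr",[.5561,.1677,.034])): print(n,proj(D,m))
i0=cv2.imread("pics/side0.png");h0=cv2.cvtColor(i0,cv2.COLOR_BGR2HSV)[180:215,270:320]
for n,m in(("g0",cv2.inRange(h0,(45,110,50),(80,255,255))),("r0",cv2.inRange(h0,(0,150,90),(5,255,255)))):
    print(n,cv2.boundingRect(m))
z=cv2.resize(im[185:205,272:300,::-1],None,fx=25,fy=25,interpolation=cv2.INTER_NEAREST);cv2.imwrite("pics/z.png",z)
```

```text
g (10, 14, 4, 5) 16
(np.float64(281.625), np.float64(195.5625)) [0.50930003 0.16263708 0.034     ] 0.533170488434689
r (14, 15, 2, 2) 4
(np.float64(284.5), np.float64(195.5)) [0.51644173 0.16184256 0.034     ] 0.5399308978920603
old clip [281.65892635 192.44891548]
old ptr [300.17784533 193.12860812]
g0 (10, 13, 3, 6)
r0 (29, 12, 3, 3)
```

View pics/z.png

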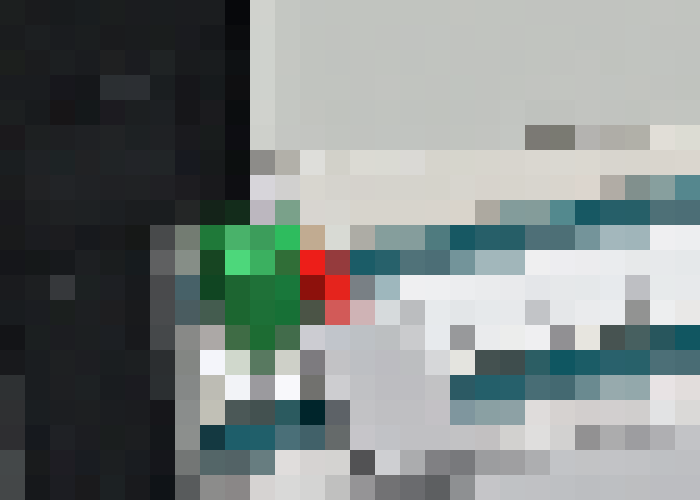

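Run:
```python
from h import *
import json
D=cam("side");u=np.array([np.cos(.235),np.sin(.235),0]);v=np.array([-u[1],u[0],0])
s=json.load(open("w1.json"));s={k:np.array(q) for k,q in s.items()};W=cam("wrist",s)
clip=onplane(W,(402,157.2),.036)
L=onplane(W,(370.5,209),.034);Rr=onplane(W,(386,209),.034)
print("lat clip-tip mm",(clip-Rr)@v*1e3,"red len",(Rr-L)@v*1e3)
for t in(0,.037,.039,.041,.043,.045,.047): print(t,"red px",proj(D,L-t*u).round(2),proj(D,Rr-t*u).round(2),"du",(clip-(L+Rr)/2+t*u)@u*1e3)
print("clip ends",proj(D,clip-.005*u-.008*v),proj(D,clip+.005*u-.008*v),proj(D,clip+.005*u+.008*v))
i=cv2.imread("pics/side0.png");cv2.imwrite("pics/z0.png",cv2.resize(i[182:205,272:308],None,fx=20,fy=20,interpolation=cv2.INTER_NEAREST))
```

```text
lat clip-tip mm 10.8654361023722 red len 13.164917703379253
0 red px [300.94 194.3 ] [299.4  191.89] du -43.21043965428679
0.037 red px [286.73 197.13] [285.3  194.67] du -6.210439654286786
0.039 red px [285.96 197.29] [284.53 194.82] du -4.210439654286784
0.041 red px [285.18 197.44] [283.76 194.97] du -2.210439654286784
0.043 red px [284.4 197.6] [282.99 195.13] du -0.21043965428679015
0.045 red px [283.63 197.75] [282.22 195.28] du 1.7895603457132114
0.047 red px [282.85 197.91] [281.45 195.43] du 3.7895603457132117
clip ends [280.59220102 194.29580893] [284.44445293 193.53846222] [282.71091704 190.62584519]
```

View pics/z0.png

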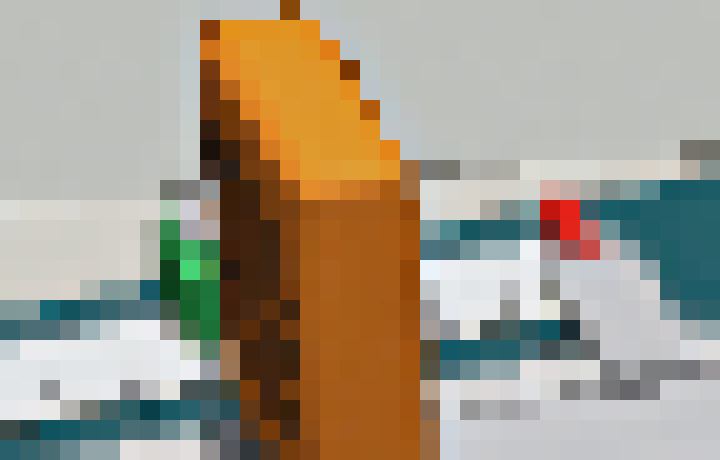

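Run:
```python
from h import *
u=np.array([np.cos(.235),np.sin(.235),0])
def st(p,o): return dict(tool_pos=np.array(p),orientation=np.array(o))
A=cam("wrist",st([.525,.1125,.2252],[-.367,3.117,0.]));s=sensors.state();B=cam("wrist",s)
print(s["tool_pos"],s["orientation"])
for a,b in(((139.5,156),(150,245)),((489,156),(478.5,245))):
    P,Q=onplane(A,a,.018),onplane(B,b,.018); print(P,Q,(Q-P)@u*1e3)
G=[onplane(c,(316,(331+375)/2-3),.088) for c in(A,B)];print(G,(G[1]-G[0])@u)
```

```text
[0.48489914 0.10270731 0.22533877] [-0.36563555  3.10989542  0.00337363]
[0.48697367 0.02543684 0.018     ] [0.48720285 0.02560948 0.018     ] 0.263076760438201
[0.45181719 0.17191307 0.018     ] [0.45210888 0.17217793 0.018     ] 0.345351659511639
[array([0.51959838, 0.11132467, 0.088     ]), array([0.48050691, 0.10195836, 0.088     ])] -0.04019789627716229
```

```bash
python3 -m handwheel '[{"translation":[0.003,0,0],"rot":[0,0,0],"jaw":1},{"translation":[0.003,0,0],"rot":[0,0,0],"jaw":1},{"translation":[0.003,0,0],"rot":[0,0,0],"jaw":1}]'
python3 - <<'E'
from h import *
s=sensors.state();p=s["tool_pos"]-[.525,.1125,.2252];print(p, p[:2]@[.9725,.2329],s["wrist_force"],s["width"])
im=imaging.grab_frame("side")
cv2.imwrite("pics/z2.png",cv2.resize(im[185:205,272:300,::-1],None,fx=25,fy=25,interpolation=cv2.INTER_NEAREST))
E
```

```text
t: 16.35
tool_pos: [0.4844, 0.1024, 0.2253]
orientation: [-0.364, 3.104, 0.006]
wrist_force: [8.6, 1.0, -15.5]
width: 0.508
[-0.04057255 -0.01011644  0.00013749] -0.04181292567939303 [  8.63284106   1.00713803 -15.51238414] 0.5083923806413253
```

View pics/z2.png

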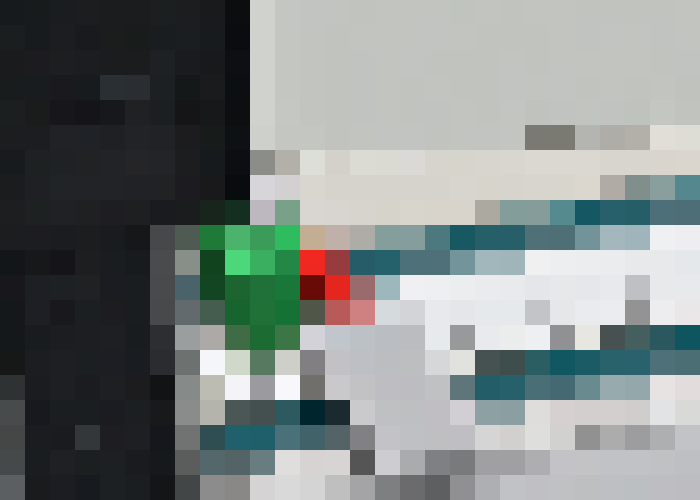

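Run:
```python
from h import *
s=sensors.state();t=np.array([.525,.1125,.2252])-.0465*np.array([.9725,.2329,0]);plan(t[0],t[1],.2240,.235)
```

```text
translation [0.0047 0.0004 0.0013] rot [ 0.002   0.0164 -0.0016] dist 0.005
```

```bash
python3 -m handwheel '[{"translation":[0.003,0,0.001],"rot":[0.001,0.008,0],"jaw":1},{"translation":[0.006,0,0.002],"rot":[0.002,0.016,0],"jaw":1},{"translation":[0.006,0,0.002],"rot":[0.002,0.016,0],"jaw":1},{"translation":[0.006,0,0.002],"rot":[0.002,0.016,0],"jaw":1}]'
python3 - <<'E'
from h import *
s=sensors.state();p=s["tool_pos"]-[.525,.1125,.2252];print(p, p[:2]@[.9725,.2329],s["wrist_force"],s["width"])
im=imaging.grab_frame("side")
cv2.imwrite("pics/z3.png",cv2.resize(im[185:205,272:300,::-1],None,fx=25,fy=25,interpolation=cv2.INTER_NEAREST))
cv2.imwrite("pics/w17.png",imaging.grab_frame("wrist")[:,:,::-1])
plan(.484,.102,.225,.235)
E
```

```text
t: 16.9
tool_pos: [0.4826, 0.102, 0.2252]
orientation: [-0.364, 3.108, 0.005]
wrist_force: [8.8, 0.5, 1.9]
width: 0.501
[-4.23861607e-02 -1.05151404e-02  3.89190879e-05] -0.043669517462040314 [8.78317436 0.4597874  1.92374248] 0.5010740256601597
 translation [-0.0014 -0.0003  0.0002] rot [ 0.0017  0.0126 -0.0018] dist 0.001
```

View pics/z3.png

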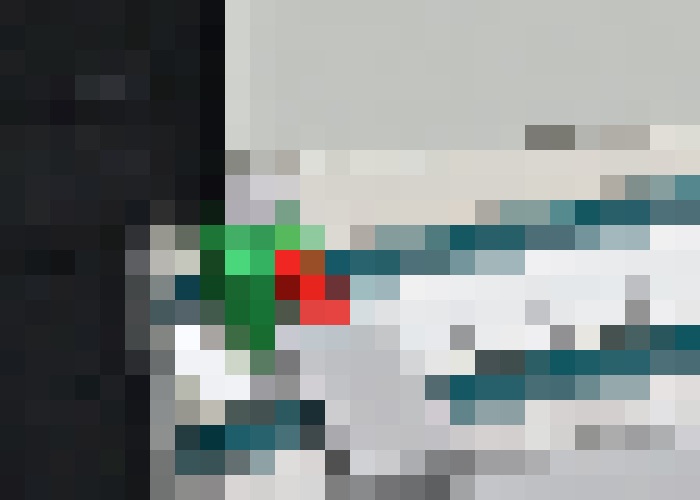

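View pics/w17.png

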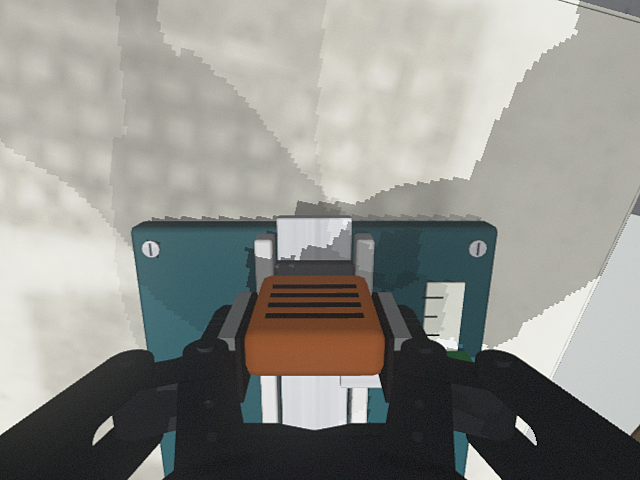

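```bash
python3 -m handwheel '[{"translation":[0.003,0,0],"rot":[0.002,0.01,0],"jaw":1},{"translation":[0.0055,0,0],"rot":[0.002,0.014,0],"jaw":1},{"translation":[0.0055,0,0],"rot":[0.002,0.014,0],"jaw":1},{"translation":[0.0055,0,0],"rot":[0.002,0.014,0],"jaw":1}]'
python3 - <<'E'
from h import *
s=sensors.state();p=s["tool_pos"]-[.525,.1125,.2252];print(p, p[:2]@[.9725,.2329],s["wrist_force"],s["width"])
im=imaging.grab_frame("side");cv2.imwrite("pics/sfull.png",im[:,:,::-1])
cv2.imwrite("pics/z4.png",cv2.resize(im[185:205,272:300,::-1],None,fx=25,fy=25,interpolation=cv2.INTER_NEAREST))
B=cam("wrist");w=imaging.grab_frame("wrist")[:,:,::-1];cv2.imwrite("pics/w18.png",w);cv2.imwrite("pics/w18c.png",cv2.resize(w[210:400,130:510],None,fx=2,fy=2,interpolation=cv2.INTER_CUBIC))
E
```

```text
t: 17.5
tool_pos: [0.4805, 0.1015, 0.2254]
orientation: [-0.365, 3.113, 0.004]
wrist_force: [9.4, 1.4, -16.4]
width: 0.507
[-0.0445354  -0.01102416  0.00016371] -0.045878205180214786 [  9.40904511   1.36888468 -16.41512419] 0.5067598101535962
```

View pics/z4.png

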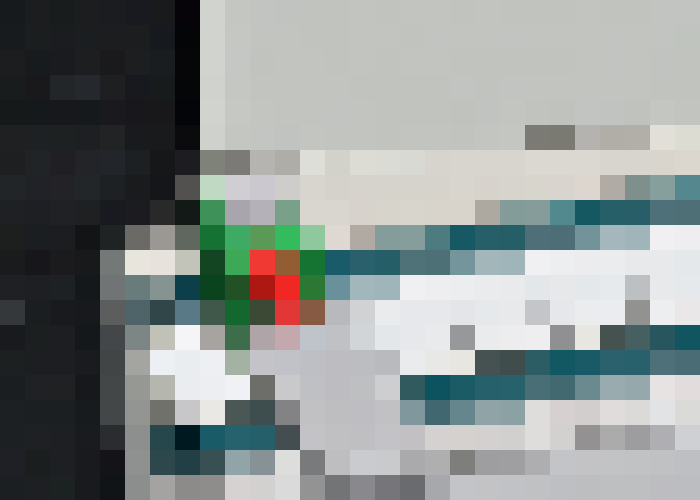

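View pics/w18c.png

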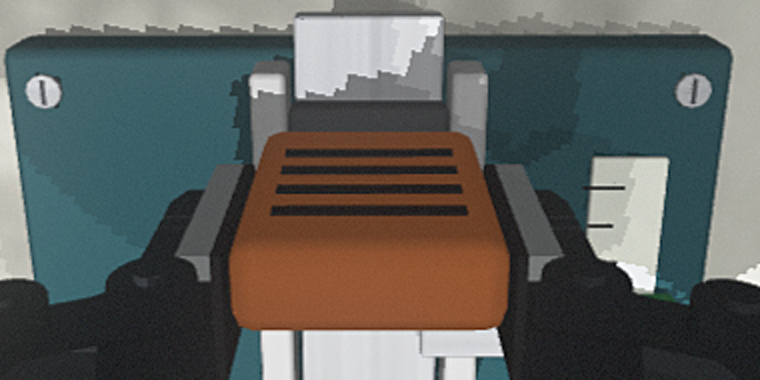

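View pics/sfull.png

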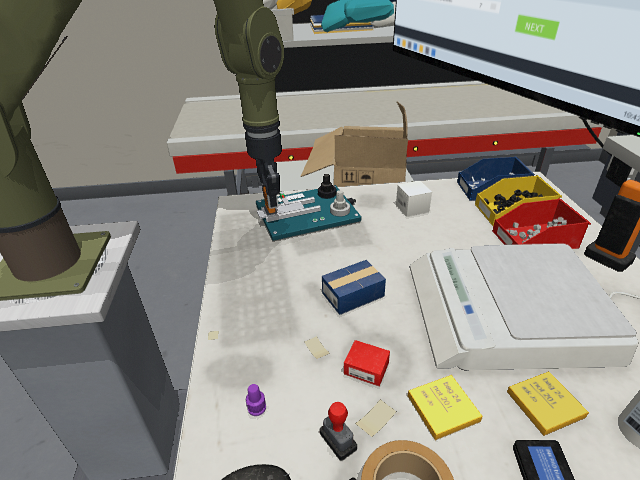

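The pointer tip (about pixel column 283) now has clip green on both sides of it (columns 280 to 285). Both plugs are upright in the side view, at (326,185) and (341,205). One check that it holds steady, then hand in.

Run:
```python
from h import *
from cell import workorder
for i in range(5): im=imaging.grab_frame("side")
s=sensors.state();p=s["tool_pos"]-[.525,.1125,.2252];print(s["t"],p[:2]@[.9725,.2329],s["wrist_force"])
print(im[195:198,280:287].tolist())
cv2.imwrite("pics/zf.png",cv2.resize(im[170:240,250:370,::-1],None,fx=6,fy=6,interpolation=cv2.INTER_CUBIC))
```

```text
17.85 -0.04584846929439896 [  8.60370548   1.13018167 -17.25891788]
[[[17, 68, 30], [61, 169, 87], [240, 59, 51], [147, 91, 52], [18, 115, 49], [26, 91, 104], [40, 96, 107]], [[11, 68, 29], [34, 81, 38], [174, 23, 18], [241, 41, 37], [43, 120, 52], [112, 149, 158], [160, 181, 187]], [[64, 90, 75], [20, 104, 48], [60, 73, 53], [224, 54, 54], [133, 89, 65], [219, 220, 225], [208, 209, 212]]]
```

View pics/zf.png

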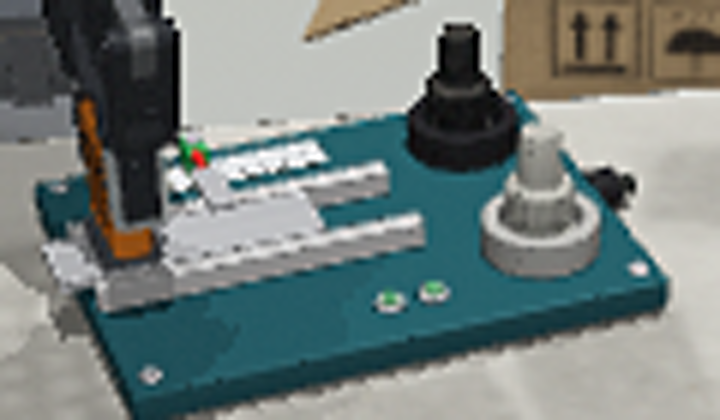

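Both plugs stand upright in their nests, and the red pointer lies against the middle of the green clip and isn't moving.

```bash
python3 -c "
from cell import workorder
print(workorder.hand_in())"
```

```text
the job is handed in; nothing more can be done
None
```

I stood the grey connector in the grey nest and the black one in the black nest and let go of both. Then I pinched the orange grip, pulled it about 45 mm towards the operator, and handed the job in at about 18 s while still holding it.

**Last checks:**
- **Connectors:** the final side view shows both upright in their nests.
- **Pointer and grip:** the red pointer tip has clip green on both sides of it. The grip held steady over the last 0.3 s, with about 9 N of spring pull.
- **Other objects:** the cartons and the purple look-alike looked unmoved in the side view. I did not measure them.

**Disagreements:**
- **How far to pull:** the wrist camera put the clip's middle at about 43 mm of travel, while the side camera called for 2–3 mm more. I went by the side view, so the pointer should be within about 2–3 mm of the clip's middle, against ±5 mm allowed. The first pull fell short because the arm gives under the spring, and I corrected it twice.
- **Vertical wrist force:** it read about 17 N while holding, well under the 120 N wrist limit.

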